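# Restock the tea drawer as one tight row

### The arm

A 6-joint arm with a two-finger parallel gripper is mounted at the origin on the work surface. World frame = base frame: x ahead of the robot, y to its left, z up, the work surface at z = 0. Lengths are in m, angles in rad, forces in N, time in s.
With the tool pointing down it reaches from about 0.375 to 0.9 m from the base axis. Payload 3.1 kg.
Tool frame: the origin (TCP) lies midway between the tips of the shut fingers; the grasp point (between the pads) lies 19 mm behind it; x points along the fingers, z is the direction in which the jaws open and shut, and the axes are right-handed (so a half turn about x gives the same grasp; the last joint's range is limited). The gripper opens to 85 mm and grips with 20 to 120 N. Pads are 22 mm wide; open, the fingers measure 114 mm over their backs; the gripper's body (76 mm by 85 mm) begins 54 mm behind the grasp point. The pads swing forward as they close: fully open they stand 13 mm farther back than shut.
Start: joints at [-1.413, 0.527, 1.433, -0, 1.181, -0.178], TCP at [0.206, -0.59, 0.231] pointing down, gripper open.
Joint ranges: [-3.08, 3.08], [-0.75, 2.2], [0.22, 2.44], [-1.43, 4.57], [0, 2.65], [-2.85, 2.85]. Speed limits (rad/s): [2.79, 2.79, 3.14, 3.14, 3.14, 3.14].

### API

Orientations are given as a unit quaternion [x, y, z, w].
In Python, from station import status, snapshot, camera_params, ticket gives the robot as it stands.
- The arm moves only by the tool arm_command, never from a script. Its argument "series" is a list that holds one entry, the list of rows, each a list of 4 numbers: the shift along the tool's x, y, z in mm, then the turn about the tool's x in rad. A call has 1 to 10 rows; each row shifts and turns the commanded pose from where the row before left it, along the tool's axes as they then stand; what a row does not reach is not made up. A row lasts 1/10 s, in which the tool goes at most 50 mm and 8.59 degrees, less where a joint would pass 70% of its speed; a pose out of reach is approached as far as the arm can. A call is refused whole if a number of a shift passes 50 or a number of a turn 0.15, either way. A call with a gripper value outside its range is refused whole. "jaw" is the opening in per cent of the stroke, from 0 (shut) to 100 (fully open), set as the call begins (left out, the last holds). The fingers move at their own pace and stop on an object; "force" is the grip in N (left out, the last holds). Time passes only in rows, so rows that do not move let the fingers close. It gives the time, the measured TCP pose, the force and the opening at its end, in the units of the state.
- status.sense(): the state, without advancing time (a new reading comes with each control period).
- snapshot(name): name is "side" or "top" or "wrist"; returns the picture (384x512x3 uint8, red, green, blue); there is no depth.
- camera_params(name): a dict with "fovy" (degrees; the focal length in pixels is half the picture's height over the tangent of half this angle, whatever the lens; pixels are square), "cx", "cy" (the principal point, pixels), "extrinsics" (4x4, takes a point from camera to world coordinates); the wrist camera has in their place "mount" (4x4, takes a point from camera to tool coordinates, whose origin is the TCP and whose axes are the tool frame's). Camera axes: x right, y down, z forward; pixel columns grow to the right and rows downward; lengths in m; the calibration is good to about 2 mm. The wrist camera is an equidistant fisheye: a pixel r from the principal point sees the ray r / f radians off the axis. A picture is of the moment at which its call begins: read the wrist's pose just before it. camera_params takes no time and is no camera call.
- ticket.sign_off(): hands the job in, once; it reports no verdict.
The state is a dict: "t": time; "q": joint angles; "qd": joint speeds; "tau": joint torques, N m; "tcp_pos": TCP position; "tool_rot": TCP orientation; "force": force on the tool from outside, world axes, zero at the start; "ft_torque": the same for the moment, N m; "finger_gap": opening from 0.0 (shut) to 1.0 (fully open).
Only numpy, scipy, OpenCV 4.12 (cv2) and the standard library are available. Lean on these libraries where they do the work, as an engineer would, in place of code of your own. Each camera call takes 0.05 s, during which the arm holds its last target. There are 200 camera calls.

### The job

Restock the tea drawer: pull it open, stand the fresh tea cartons upright in it beside the one left over, broad sides together in one straight row with no gaps, the first flush against the drawer's left-hand side wall (seen from the robot). While the drawer is still out, slide the divider up flush against the last carton to keep the row tight; then shut the drawer completely, leaving the sugar jar, the sachet box and the mug where they are.

Things in the scene. Friction and masses are not known exactly. Their poses are not given: they have to be found in the camera images.
- drawer (a joint): the one drawer of the low wooden tea cabinet (fixed on the table, 250 deep x 350 wide x 101 mm high, turned roughly to the robot). 0 = shut; grows as it is pulled out towards the robot, along -x of the points below, to a stop at 0.19 m; about 2 N of friction, stays where it is left. Its front board covers the cabinet's whole front, 3 to 88 mm above the table, 14 mm thick
- handle (a point): middle of the drawer's bar handle: a horizontal round steel bar 10 mm thick and 120 mm long (along the point's y), 64 mm above the table and 40 mm (to its axis) in front of the drawer's front; moves with the drawer; its x points straight into the cabinet, its y to the left-hand side as the robot sees it, z up
- row_start (a point): front left-hand corner of the drawer's inner floor (22 mm above the table), where the left-hand wall meets the front board; moves with the drawer; axes as the handle's. The inside runs 310 mm along -y to the right-hand wall and 230 mm along +x (190 uncovered when fully out). Side and back walls 40 mm, front board 66 mm above the floor; cartons clear the cabinet's top by 19 mm
- divider (a joint): the wooden divider board in the drawer: slides left (grows, m) from 0, where 45 mm are free between it and the right-hand side wall, up to 0.25; about 1.5 N of friction, stays where it is left
- divider_face (a point): top edge of the divider's left-hand face, 40 mm behind the drawer's front board, 41 mm above the inner floor; the divider is an upright board 8 mm thick (it extends 8 mm to the right of this face), spanning the drawer from front to back; axes as the handle's
- tea0: a small closed tea carton of stiff board, brown with a dark band and pale label, 64 mm (its x) by 42 mm (its y) by 48 mm high, about 70 g, heavier at the bottom; origin at the centre of its underside. This one is left over in the drawer, to the left of the divider, standing loose
- tea1: a small closed tea carton of stiff board, brown with a dark band and pale label, 64 mm (its x) by 42 mm (its y) by 48 mm high, about 70 g, heavier at the bottom; origin at the centre of its underside. A fresh carton, standing on the table to the right of the cabinet at first (may be absent)
- tea2: a small closed tea carton of stiff board, brown with a dark band and pale label, 64 mm (its x) by 42 mm (its y) by 48 mm high, about 70 g, heavier at the bottom; origin at the centre of its underside. A fresh carton, standing on the table to the right of the cabinet at first (may be absent)
- tea3: a small closed tea carton of stiff board, brown with a dark band and pale label, 64 mm (its x) by 42 mm (its y) by 48 mm high, about 70 g, heavier at the bottom; origin at the centre of its underside. A fresh carton, standing on the table to the right of the cabinet at first (may be absent)
- tea4: a small closed tea carton of stiff board, brown with a dark band and pale label, 64 mm (its x) by 42 mm (its y) by 48 mm high, about 70 g, heavier at the bottom; origin at the centre of its underside. A fresh carton, standing on the table to the right of the cabinet at first (may be absent)
- sugar_jar: bystander: glass sugar jar, 80 mm across and 85 mm high, on the green tray to the right of the cabinet; origin at its underside
- sachet_box: bystander: open wooden box with coffee sachets, 75 x 85 mm, 90 mm high, on the same tray; origin at its underside
- mug: bystander: white mug, 76 mm across and 88 mm high, on top of the cabinet; origin at its underside
Not all that is in view belongs to the job. Leave any blue or yellow look-alike of the tea3 alone.

How it is judged:
By the outcome, as a careful person would: the job done as asked, in the order asked, and still so for the second after the job is handed in, with the robot touching nothing.
Of tea1, tea2, tea3, tea4 only 2 to 4 are there at a start; the rules pass over those that are not, and their reading is None.
At some moment in a run one of tea1, tea2, tea3, tea4 may be knocked a few centimetres aside while the robot is not near it.
It also fails if it takes over 210 s, if anything falls off the work surface, if the arm or the gripper's body presses on something with over 40 N, if the wrist force passes 120 N, or if a joint passes its speed limit or range.

## Working session

There is one attempt and no reset: what is moved stays moved. The work goes in short steps, Python scripts to look and compute and a tool call to move; the robot and the scene stay as the last step left them, time stands still between calls to the robot, and variables do not carry over. Pictures are saved under pics/ and viewed, about 12 in all and at most 16, crops included, and the job is handed in when it is done.

Besides the shell and the picture viewer there is one more tool, called after ">>>" by a JSON object that holds its "method" and its "body", one argument or row to a line. arm_command: Moves the arm, as the interface text tells. Its arguments: {"type":"object","properties":{"series":{"type":"array"},"jaw":{"type":"number"},"force":{"type":"number"}},"required":["series"]}

```bash
ls; mkdir -p pics; cat > h.py <<'E'
import numpy as np, cv2
from station import status, snapshot, camera_params, ticket
from scipy.spatial.transform import Rotation as R
def grab(n,f,scale=1.5,crop=None):
    s=status.sense(); im=snapshot(n); cv2.imwrite(f'pics/{f}_raw.png',im[:,:,::-1])
    np.savez(f'pics/{f}.npz',p=s['tcp_pos'],r=s['tool_rot'])
    show(f,f,scale,crop)
def show(f,out,scale,crop=None):
    im=cv2.imread(f'pics/{f}_raw.png')
    x0=y0=0
    if crop: x0,y0,x1,y1=crop; im=im[y0:y1,x0:x1]
    im=cv2.resize(im,None,fx=scale,fy=scale,interpolation=cv2.INTER_CUBIC)
    # ticks
    for u in range(0,int(im.shape[1]/scale)):
        if (u+x0)%20==0: cv2.line(im,(int(u*scale),0),(int(u*scale),6),(0,0,255),1); 
        if (u+x0)%100==0: cv2.putText(im,str(u+x0),(int(u*scale),18),0,.4,(0,0,255),1)
    for v in range(0,int(im.shape[0]/scale)):
        if (v+y0)%20==0: cv2.line(im,(0,int(v*scale)),(6,int(v*scale)),(0,0,255),1)
        if (v+y0)%100==0: cv2.putText(im,str(v+y0),(8,int(v*scale)+4),0,.4,(0,0,255),1)
    cv2.imwrite(f'pics/{out}.png',im)
def ray(n,u,v,f=None):
    c=camera_params(n); F=192/np.tan(np.radians(c['fovy'])/2)
    a=(u-c['cx']); b=(v-c['cy'])
    if n=='wrist':
        r=np.hypot(a,b); th=r/F; d=np.array([a/r*np.sin(th),b/r*np.sin(th),np.cos(th)]) if r>0 else np.array([0,0,1.])
        z=np.load(f'pics/{f}.npz'); T=np.eye(4); T[:3,:3]=R.from_quat(z['r']).as_matrix(); T[:3,3]=z['p']
        E=T@np.array(c['mount'])
    else:
        d=np.array([a/F,b/F,1]); E=np.array(c['extrinsics'])
    return E[:3,3],E[:3,:3]@d
def at(n,u,v,z,f=None):
    o,d=ray(n,u,v,f); return (o+d*(z-o[2])/d[2])
def proj(n,P,f=None):
    c=camera_params(n); F=192/np.tan(np.radians(c['fovy'])/2)
    if n=='wrist':
        z=np.load(f'pics/{f}.npz'); T=np.eye(4); T[:3,:3]=R.from_quat(z['r']).as_matrix(); T[:3,3]=z['p']; E=T@np.array(c['mount'])
    else: E=np.array(c['extrinsics'])
    q=E[:3,:3].T@(np.array(P)-E[:3,3])
    if n=='wrist':
        r=np.hypot(q[0],q[1]); th=np.arctan2(r,q[2]); return np.array([c['cx']+F*th*q[0]/r,c['cy']+F*th*q[1]/r])
    return np.array([c['cx']+F*q[0]/q[2],c['cy']+F*q[1]/q[2]])
E
python3 - <<'E'
from h import *
np.set_printoptions(precision=4,suppress=True)
s=status.sense(); print(s)
print(R.from_quat(s['tool_rot']).as_matrix())
for n in('side','top','wrist'): print(camera_params(n))
grab('top','top1'); grab('side','side1')
E
```

```text
pics
{'t': 0.0, 'q': array([-1.4135,  0.5284,  1.4339, -0.    ,  1.1814, -0.1785]), 'qd': array([-0.    , -0.0012,  0.0004, -0.0026,  0.0011, -0.0006]), 'tau': array([ -0.0005, -44.235 , -17.8026,  -0.0002,   0.0086,   0.    ]), 'tcp_pos': array([ 0.2059, -0.5894,  0.2303]), 'tool_rot': array([ 0.4099,  0.5771, -0.4089,  0.576 ]), 'force': array([-0.2497, -0.1195, -0.1743]), 'ft_torque': array([-0.0316,  0.0274, -0.0024]), 'finger_gap': 1.000400960169466}
[[-0.0003  0.9441  0.3296]
 [ 0.0021  0.3296 -0.9441]
 [-1.      0.0004 -0.0021]]
{'fovy': 51.24421671186268, 'cx': 249.37366028221453, 'cy': 193.35245317984302, 'extrinsics': array([[-0.9861, -0.1344,  0.0982,  0.4988],
       [-0.1656,  0.7332, -0.6595,  0.6472],
       [ 0.0166, -0.6666, -0.7452,  0.912 ],
       [ 0.    ,  0.    ,  0.    ,  1.    ]])}
{'fovy': 50.469730324144194, 'cx': 256.55398013724187, 'cy': 188.02025239587465, 'extrinsics': array([[ 0.0194, -0.9871,  0.159 ,  0.4332],
       [-0.9997, -0.0173,  0.0149, -0.0644],
       [-0.012 , -0.1592, -0.9872,  1.0278],
       [ 0.    ,  0.    ,  0.    ,  1.    ]])}
{'fovy': 65.70646984690485, 'cx': 256.32744639468325, 'cy': 191.08455949535738, 'mount': array([[ 0.0008, -0.2714,  0.9625, -0.1427],
       [ 0.0008, -0.9625, -0.2714,  0.0685],
       [ 1.    ,  0.001 , -0.0006, -0.0007],
       [ 0.    ,  0.    ,  0.    ,  1.    ]])}
```

View pics/top1.png

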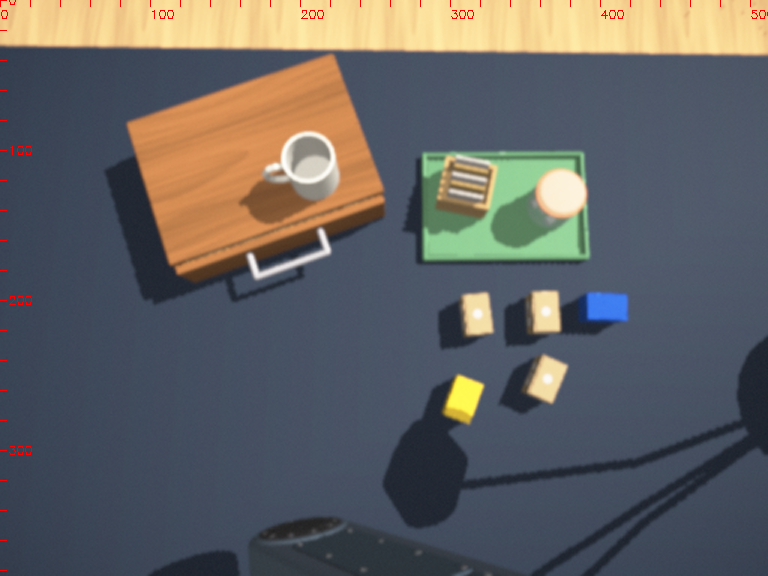

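View pics/side1.png

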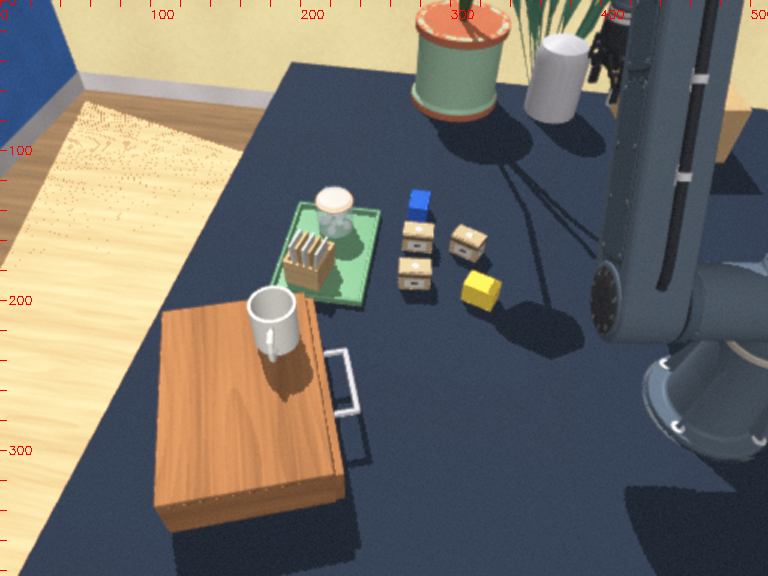

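The top view shows three brown cartons at raw px (318,209), (363,207) and (364,252). The decoys are blue (404,205) and yellow (309,266). The handle bar runs from about (171,184) to (219,168).

```bash
python3 - <<'E'
from h import *
np.set_printoptions(precision=4,suppress=True)
a=cv2.imread('pics/top1_raw.png')
show('top1','cropA',4,(80,70,270,200)); show('top1','cropB',5,(285,185,435,290))
for u,v in [(85,82),(222,36),(255,129),(118,177)]: print('top',at('top',u,v,.101))
for u,v in [(172,184),(219,168)]: print('bar',at('top',u,v,.064))
E
```

```text
top [0.8349 0.3696 0.101 ]
top [0.959  0.0418 0.101 ]
top [ 0.7235 -0.0439  0.101 ]
top [0.6028 0.2722 0.101 ]
bar [0.5947 0.1539 0.064 ]
bar [0.6359 0.042  0.064 ]
```

View pics/cropA.png

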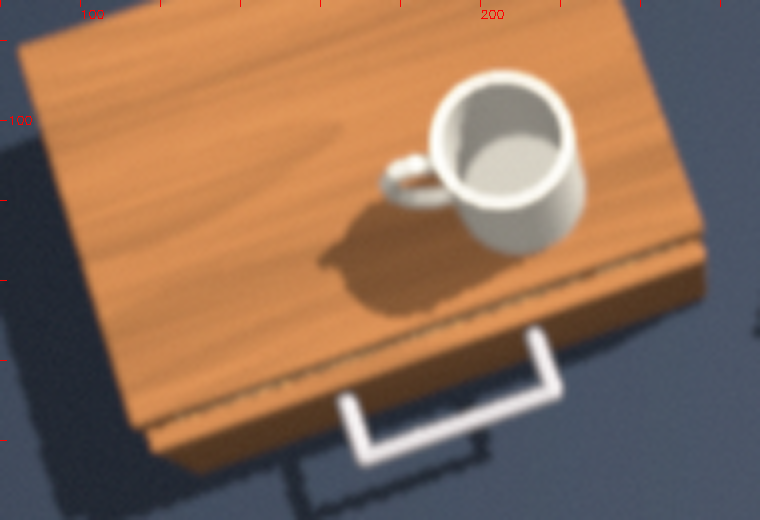

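View pics/cropB.png

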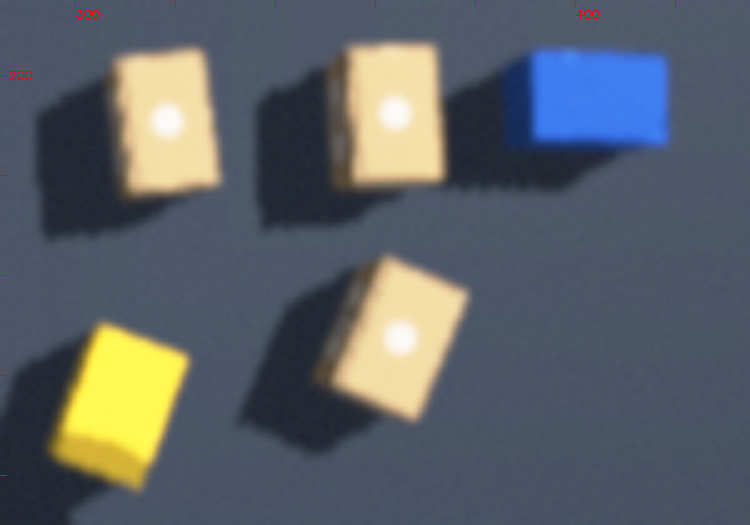

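```bash
python3 - <<'E'
from h import *
np.set_printoptions(precision=4,suppress=True)
P=[at('top',u,v,.101) for u,v in [(84.7,81.5),(113,176.7),(255.7,128)]]
print(P, np.degrees(np.arctan2(*(P[0]-P[1])[1::-1])), np.degrees(np.arctan2(*(P[1]-P[2])[1::-1]))-90, np.linalg.norm(P[0]-P[1]),np.linalg.norm(P[1]-P[2]))
b=[at('top',u,v,.064) for u,v in [(170.75,185),(219.5,168)]]; print('bar',b,(b[0]+b[1])/2,np.linalg.norm(b[0]-b[1]),np.degrees(np.arctan2(*(b[0]-b[1])[1::-1]))-90)
for n,c in dict(A=[(307.6,197),(325.6,195),(329,221.4),(310.6,224)],B=[(355.4,194),(372,193.4),(374,221.4),(355,222.4)],C=[(362.4,236.4),(378.8,243.4),(368.6,269.2),(351.6,261.6)]).items():
    p=np.array([at('top',u,v,.048) for u,v in c]); l=(p[0]+p[1]-p[2]-p[3])/2; w=(p[0]+p[3]-p[1]-p[2])/2
    print(n,p.mean(0),np.linalg.norm(l),np.linalg.norm(w),'yaw',np.degrees(np.arctan2(l[1],l[0])),np.degrees(np.arctan2(w[1],w[0]))-90)
s=status.sense(); r=R.from_quat(s['tool_rot']).as_matrix(); print('zaxis yaw',np.degrees(np.arctan2(r[1,2],r[0,2])))
E
```

```text
[array([0.8362, 0.3705, 0.101 ]), array([0.6033, 0.2839, 0.101 ]), array([ 0.726 , -0.0455,  0.101 ])] 20.37973633503996 20.419837140108115 0.24842649615719284 0.3515493969998517
bar [array([0.5922, 0.1568, 0.064 ]), array([0.6359, 0.0408, 0.064 ])] [0.6141 0.0988 0.064 ] 0.12395228041376717 20.654707662058698
A [ 0.5417 -0.1992  0.048 ] 0.06497855495798803 0.04429212787588981 yaw 6.545490371907714 8.256540028275197
B [ 0.5475 -0.3096  0.048 ] 0.06830872622695565 0.04286978980322231 yaw 0.32559650366999976 3.6218863051690704
C [ 0.4407 -0.3102  0.048 ] 0.06560154632948723 0.04229887530244223 yaw -23.498231712427717 -22.68643653503449
zaxis yaw -70.75930563132792
```

```bash
cat > plan.py <<'E'
import sys,json
from h import *
yaw0=20.4; ca,sa=np.cos(np.radians(yaw0)),np.sin(np.radians(yaw0)); ex=np.array([ca,sa]); ey=np.array([-sa,ca])
HS=np.array([.6141,.0995]); RS=HS+.054*ex+.155*ey   # handle, row_start when shut
def plan(wps,step=40,dstep=.12):
    """wps: (x,y,z,jaw_yaw_deg or None) list, from measured pose; prints rows in calls of 10"""
    s=status.sense(); p=np.array(s['tcp_pos']); r=R.from_quat(s['tool_rot']).as_matrix(); yw=np.arctan2(r[1,2],r[0,2]); rows=[]
    for x,y,z,t in wps:
        t=yw if t is None else np.radians(t); dy=(t-yw+np.pi)%(2*np.pi)-np.pi
        n=int(max(1,np.ceil(np.linalg.norm(np.array([x,y,z])-p)*1000/step),np.ceil(abs(dy)/dstep)))
        p0,y0=p.copy(),yw
        for k in range(1,n+1):
            d=p0+(np.array([x,y,z])-p0)*k/n-p; w=y0+dy*k/n-yw
            zz=np.array([np.cos(yw),np.sin(yw),0]); xx=np.array([0,0,-1.]); yy=np.cross(zz,xx)
            row=[int(round(d@a*1000)) for a in(xx,yy,zz)]+[round(-w,2)]
            if k==n: row=[round(d@a*1000,1) for a in(xx,yy,zz)]+[round(-w,3)]
            p=p+(xx*row[0]+yy*row[1]+zz*row[2])/1000; yw-=row[3]; rows.append(row)
    for i in range(0,len(rows),10): print(json.dumps(rows[i:i+10]).replace(' ',''))
    print('end',p.round(4),round(np.degrees(yw),2))
def dr(x,y,q):  # point in drawer (row_start axes, m) -> world xy, drawer open q
    return RS-q*ex+x*ex+y*ey
E
python3 - <<'E'
from plan import *
print(RS)
plan([(HS[0],HS[1],.2,yaw0),(HS[0],HS[1],.045,None)])
E
```

```text
[0.61068456 0.2636016 ]
[[1,29,-25,-0.08],[2,31,-22,-0.07],[1,33,-20,-0.08],[2,34,-17,-0.07],[1,35,-15,-0.08],[2,36,-12,-0.07],[1,37,-9,-0.08],[2,37,-7,-0.08],[1,38,-3,-0.07],[1,39,-1,-0.08]]
[[2,38,2,-0.07],[1,37,5,-0.08],[2,38,8,-0.07],[1,36,11,-0.08],[2,36,13,-0.08],[1,34,16,-0.07],[2,34,19,-0.08],[1,31,21,-0.07],[2,31,24,-0.08],[1,28,25,-0.08]]
[[1.4,25.7,28.2,-0.071],[39,0,0,-0.0],[39,0,0,-0.0],[38,0,0,-0.0],[39.0,-0.0,0.0,-0.0]]
end [0.6141 0.0995 0.045 ] 20.4
```

>>> {"method": "arm_command", "body": {
  "series": [
    [[1,29,-25,-0.08],[2,31,-22,-0.07],[1,33,-20,-0.08],[2,34,-17,-0.07],[1,35,-15,-0.08],[2,36,-12,-0.07],[1,37,-9,-0.08],[2,37,-7,-0.08],[1,38,-3,-0.07],[1,39,-1,-0.08]]
  ],
  "jaw": 40
}}

```text
t: 1.1
tcp_pos: [0.4009, -0.2601, 0.2171]
tool_rot: [0.166, 0.688, -0.165, 0.687]
force: [0.5, -0.8, -0.6]
finger_gap: 0.395
```

>>> {"method": "arm_command", "body": {
  "series": [
    [[2,38,2,-0.07],[1,37,5,-0.08],[2,38,8,-0.07],[1,36,11,-0.08],[2,36,13,-0.08],[1,34,16,-0.07],[2,34,19,-0.08],[1,31,21,-0.07],[2,31,24,-0.08],[1,28,25,-0.08]]
  ]
}}

```text
t: 2.1
tcp_pos: [0.5946, 0.0679, 0.2017]
tool_rot: [-0.102, 0.7, 0.102, 0.699]
force: [-0.0, -0.8, 0.4]
finger_gap: 0.4
```

>>> {"method": "arm_command", "body": {
  "series": [
    [[1.4,25.7,28.2,-0.071],[0,0,0,0],[0,0,0,0]]
  ]
}}

```text
t: 2.4
tcp_pos: [0.6136, 0.0995, 0.2001]
tool_rot: [-0.126, 0.696, 0.126, 0.695]
force: [0.1, 0.6, 0.1]
finger_gap: 0.401
```

```bash
python3 - <<'E'
from plan import *
grab('wrist','w1')
plan([(HS[0],HS[1],.2,yaw0),(HS[0],HS[1],.045,None)])
print(proj('wrist',[*HS,.064],'w1'))
E
```

```text
[[0.2,0.5,1.1,0.0],[39,0,0,-0.0],[39,0,0,-0.0],[38,0,0,-0.0],[39.0,-0.0,-0.0,-0.0]]
end [0.6141 0.0995 0.045 ] 20.4
[257.18358454 182.42722957]
```

View pics/w1.png

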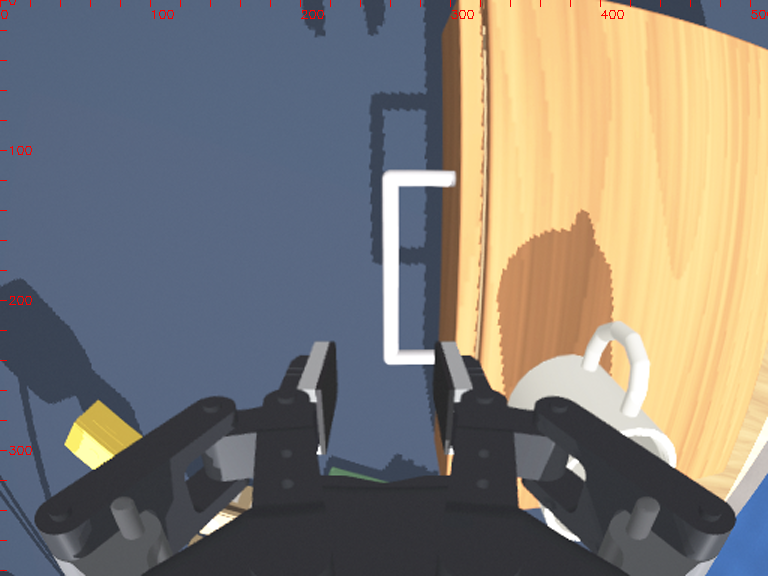

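```bash
python3 - <<'E'
from plan import *
m=at('top',205.5,105,.189)[:2]; d=m-HS; print(m,d@ex,d@ey)
b=at('wrist',260,178,.064,'w1'); print(b, (b[:2]-HS)@ex,(b[:2]-HS)@ey)
E
```

```text
[0.74801401 0.06215083] 0.11249631553341484 -0.08168538639147814
[0.61509535 0.10456611 0.064     ] 0.002698827332507807 0.004401427600881263
```

The handle bar is centred at raw (260,178) in the wrist view, within 3 mm of prediction. The mug starts 74 mm further in and to the right, so the descent is clear.

>>> {"method": "arm_command", "body": {
  "series": [
    [[0,10,2,0],[39,0,0,0],[39,0,0,0],[38,0,0,0],[30,0,0,0],[9,0,0,0],[0,0,0,0]]
  ]
}}

```text
t: 3.15
tcp_pos: [0.6114, 0.1084, 0.045]
tool_rot: [-0.125, 0.697, 0.125, 0.695]
force: [0.8, -0.2, -0.5]
finger_gap: 0.4
```

>>> {"method": "arm_command", "body": {
  "series": [
    [[0,0,0,0],[0,0,0,0],[0,0,0,0],[0,0,0,0],[0,0,0,0]]
  ],
  "jaw": 0,
  "force": 40
}}

```text
t: 3.65
tcp_pos: [0.6139, 0.1088, 0.0479]
tool_rot: [-0.126, 0.695, 0.125, 0.697]
force: [-0.7, -1.8, 7.2]
finger_gap: 0.099
```

>>> {"method": "arm_command", "body": {
  "series": [
    [[0,0,-8,0],[0,0,-18,0],[0,0,-20,0],[0,0,-22,0],[0,0,-22,0],[0,0,-22,0],[0,0,-22,0],[0,0,-22,0],[0,0,-20,0],[0,0,-8,0]]
  ]
}}

```text
t: 4.65
tcp_pos: [0.4422, 0.0433, 0.0478]
tool_rot: [-0.126, 0.693, 0.124, 0.699]
force: [3.6, -2.4, 11.9]
finger_gap: 0.098
```

>>> {"method": "arm_command", "body": {
  "series": [
    [[0,0,-4,0],[0,0,-2,0],[0,0,-2,0],[0,0,0,0],[0,0,0,0]]
  ]
}}

```text
t: 5.15
tcp_pos: [0.4365, 0.0411, 0.0478]
tool_rot: [-0.126, 0.693, 0.124, 0.699]
force: [3.4, -2.0, 14.1]
finger_gap: 0.099
```

```bash
python3 - <<'E'
from plan import *
p=status.sense()['tcp_pos'][:2]; d=p-np.array([.6139,.1088]); print(d@ex,d@ey,status.sense()['force'])
E
```

```text
-0.1898979959844711 -0.0016319867304872028 [ 3.44124024 -2.01412343 14.13793694]
```

>>> {"method": "arm_command", "body": {
  "series": [
    [[0,0,0,0],[0,0,0,0],[0,0,0,0],[-15,0,0,0],[-30,0,0,0],[-40,0,0,0],[-40,0,0,0],[-40,0,0,0],[-40,0,0,0]]
  ],
  "jaw": 40
}}

```text
t: 6.05
tcp_pos: [0.4314, 0.0423, 0.2521]
tool_rot: [-0.125, 0.697, 0.125, 0.695]
force: [1.6, 0.5, -0.8]
finger_gap: 0.403
```

>>> {"method": "arm_command", "body": {
  "series": [
    [[-20,0,20,0],[0,-10,30,0],[0,-10,30,0],[0,-10,20,0],[0,-10,0,0],[0,0,0,0],[0,0,0,0]]
  ]
}}

```text
t: 6.75
tcp_pos: [0.5385, 0.0393, 0.2702]
tool_rot: [-0.125, 0.697, 0.125, 0.695]
force: [-0.1, -0.1, 0.3]
finger_gap: 0.399
```

```bash
sed -i 's/HS=np.array(\[.6141,.0995\])/HS=np.array([.6169,.1006])/' plan.py; python3 - <<'E'
from plan import *
print(status.sense()['tcp_pos'])
grab('wrist','w2'); grab('top','top2',4,(110,110,300,255))
for q in [(0,0),(0,-.31),(.12,0),(.12,-.31)]:
    for z in(.022,.062): P=[*dr(*q,.19),z]; print(q,z,'w',proj('wrist',P,'w2').round(1),'top',proj('top',P).round(1))
E
```

```text
[0.53848175 0.03932674 0.27015313]
(0, 0) 0.022 w [225.5  25.1] top [154.2 250.7]
(0, 0) 0.062 w [222.   16.1] top [149.7 250.6]
(0, -0.31) 0.022 w [228.8 247. ] top [273.5 208.9]
(0, -0.31) 0.062 w [226.2 260.1] top [274.  207.1]
(0.12, 0) 0.022 w [316.9  26.6] top [140.1 204.8]
(0.12, 0) 0.062 w [323.2  18. ] top [135.2 202.8]
(0.12, -0.31) 0.022 w [310.4 246.6] top [257.5 164.3]
(0.12, -0.31) 0.062 w [315.2 259.6] top [257.3 160.7]
```

View pics/w2.png

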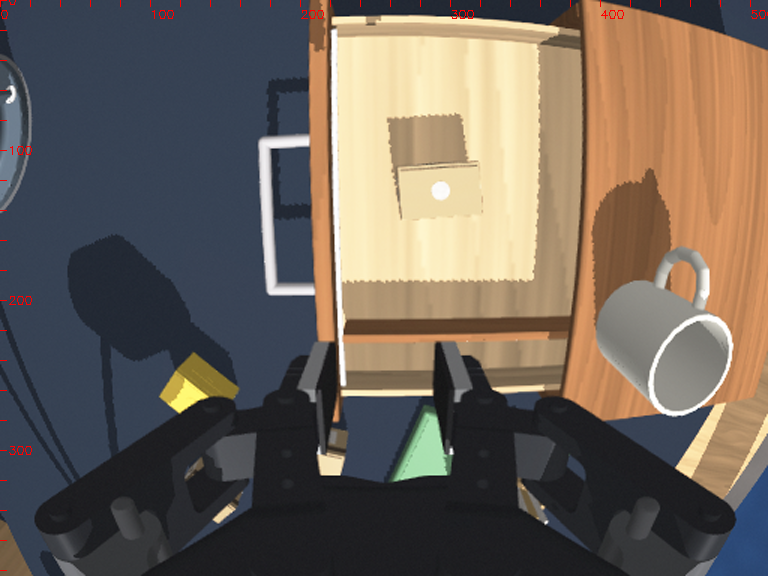

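View pics/top2.png

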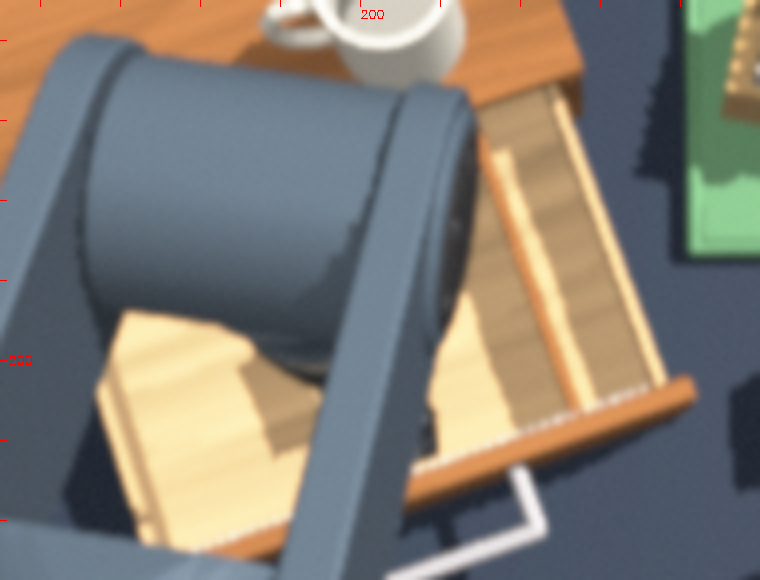

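```bash
cat >> plan.py <<'E'
def todr(P,q=.19):
    d=np.array(P)[:2]-RS+q*ex; return np.array([d@ex,d@ey])
def box(n,c,z,f=None):
    p=np.array([at(n,u,v,z,f) for u,v in c]); l=(p[0]+p[1]-p[2]-p[3])/2; w=(p[0]+p[3]-p[1]-p[2])/2
    a=np.degrees(np.arctan2(l[1],l[0])); b=np.degrees(np.arctan2(w[1],w[0]))-90
    return p.mean(0),np.linalg.norm(l).round(4),np.linalg.norm(w).round(4),a.round(1),b.round(1)
E
python3 - <<'E'
from plan import *
b=box('wrist',[(319.3,107.3),(321.3,141.3),(268,146),(265.3,111.3)],.070,'w2'); print(b,todr(b[0]))
for u,v,z in [(228,26,.022),(230,222,.063),(381,222,.063),(229,259,.062)]: print(todr(at('wrist',u,v,z,'w2')))
E
```

```text
(array([0.56047536, 0.1018128 , 0.07      ]), np.float64(0.0628), np.float64(0.0402), np.float64(26.1), np.float64(25.2)) [ 0.08353695 -0.13419521]
[ 0.00330216 -0.00148928]
[ 0.00702411 -0.25426943]
[ 0.2079136  -0.25656426]
[ 0.00380511 -0.30824806]
```

tea0 top-face corners in the wrist view: raw (265,111) to (321,141). That puts it at drawer (84,-134) mm, turned about 5°, with sizes 63x40 as it should be. The walls and the divider (y = -255) also agree with the model within about 3 mm.

```bash
python3 - <<'E'
from plan import *
plan([(.5605,.1018,.14,25.7),(.5605,.1018,.03,None)],30)
E
```

```text
[[26,10,8,-0.02],[26,10,9,-0.02],[26,10,9,-0.02],[27,10,9,-0.01],[25.7,9.1,9.0,-0.023],[27,0,0,-0.0],[28,0,0,-0.0],[27,0,0,-0.0],[28.0,0.0,-0.0,-0.0]]
end [0.5605 0.1018 0.03  ] 25.71
```

>>> {"method": "arm_command", "body": {
  "series": [
    [[26,10,8,-0.02],[26,10,9,-0.02],[26,10,9,-0.02],[27,10,9,-0.01],[25.7,9.1,9,-0.023],[27,0,0,0],[28,0,0,0],[27,0,0,0],[28,0,0,0],[0,0,0,0]]
  ],
  "jaw": 100
}}

```text
t: 7.85
tcp_pos: [0.5586, 0.1018, 0.0274]
tool_rot: [-0.157, 0.692, 0.158, 0.687]
force: [0.2, -0.5, 0.0]
finger_gap: 1.003
```

>>> {"method": "arm_command", "body": {
  "series": [
    [[0,0,0,0],[0,0,0,0],[0,0,0,0],[0,0,0,0]]
  ],
  "jaw": 50,
  "force": 25
}}

```text
t: 8.25
tcp_pos: [0.5629, 0.1017, 0.0316]
tool_rot: [-0.158, 0.688, 0.157, 0.69]
force: [-0.1, 0.8, 4.4]
finger_gap: 0.749
```

```bash
python3 - <<'E'
from plan import *
s=status.sense();print(s['tcp_pos'],todr(s['tcp_pos']),s['finger_gap'],s['force'])
t=dr(.0835,-.024,.19);p=s['tcp_pos']
plan([(*p[:2],.045,None),(*t,.045,20.6),(*t,.0305,None)],25)
E
```

```text
[0.56291537 0.10165021 0.0316345 ] [ 0.08576725 -0.13519812] 0.7488605494382718 [-0.12341466  0.76313539  4.37875345]
[[-13.4,0.0,0.0,-0.0],[0,22,2,0.02],[0,22,1,0.02],[0,23,0,0.01],[0,22,1,0.02],[0.0,22.1,0.1,0.019],[14.5,0.0,-0.0,-0.0]]
end [0.5221 0.2051 0.0305] 20.63
```

>>> {"method": "arm_command", "body": {
  "series": [
    [[-13,0,0,0],[0,22,1,0.02],[0,22,1,0.02],[0,23,0,0.01],[0,22,0,0.02],[0,22,-1,0.019],[0,0,0,0],[7,0,0,0],[5.5,0,0,0],[0,0,0,0]]
  ]
}}

```text
t: 9.25
tcp_pos: [0.5196, 0.2031, 0.0311]
tool_rot: [-0.126, 0.695, 0.126, 0.696]
force: [-0.9, 1.4, 5.6]
finger_gap: 0.745
```

```bash
python3 - <<'E'
from plan import *
s=status.sense();print(s['tcp_pos'],todr(s['tcp_pos']),s['finger_gap'],s['force'])
plan([(*s['tcp_pos'][:2],s['tcp_pos'][2],20.6)])
E
```

```text
[0.51963701 0.2030973  0.03113295] [ 0.08056485 -0.02502797] 0.7454119097844382 [-0.88763985  1.40190376  5.55756623]
[[0.0,0.0,0.0,-0.001]]
end [0.5196 0.2031 0.0311] 20.6
```

>>> {"method": "arm_command", "body": {
  "series": [
    [[0,0,0,0],[0,0,0,0],[0,0,0,0],[-15,0,0,0],[-30,0,0,0],[-40,0,0,0],[-40,0,0,0],[-40,0,0,0],[0,-20,0,0],[0,-30,0,0]]
  ],
  "jaw": 100
}}

```text
t: 10.25
tcp_pos: [0.5363, 0.1576, 0.1975]
tool_rot: [-0.128, 0.694, 0.128, 0.697]
force: [0.4, -0.4, -0.7]
finger_gap: 0.998
```

```bash
cat > det.py <<'E'
from plan import *
def teas(f,crop=(280,185,440,300)):
    im=cv2.imread(f'pics/{f}_raw.png'); h=cv2.cvtColor(im,cv2.COLOR_BGR2HSV)
    m=((h[...,0]<28)&(h[...,2]>190)&(h[...,1]<130)).astype(np.uint8)
    m[:crop[1]]=0;m[crop[3]:]=0;m[:,:crop[0]]=0;m[:,crop[2]:]=0
    out=[]
    for c in cv2.findContours(m,0,2)[0]:
        if cv2.contourArea(c)<200: continue
        r=cv2.minAreaRect(c); b=cv2.boxPoints(r)
        p=np.array([at('top',*q,.048)[:2] for q in b]); e=[p[1]-p[0],p[2]-p[1]]; L=max(e,key=np.linalg.norm)
        y=np.degrees(np.arctan2(L[1],L[0])); y=(y+90)%180-90
        print(np.round(r[0],1),p.mean(0).round(4),[np.linalg.norm(v).round(4) for v in e],'yaw',y.round(1)); out.append((p.mean(0),y))
    return out
E
python3 - <<'E'
from det import *
teas('top1'); grab('top','top3',1.5); print('now'); teas('top3'); print(status.sense()['tcp_pos'])
E
```

```text
[364.8 252.3] [ 0.4415 -0.3089] [np.float64(0.0643), np.float64(0.0409)] yaw -23.5
[318.  208.7] [ 0.5432 -0.1988] [np.float64(0.0413), np.float64(0.0648)] yaw 6.6
[363.5 207. ] [ 0.5494 -0.3082] [np.float64(0.0411), np.float64(0.0631)] yaw -1.5
now
[364.7 252.2] [ 0.4416 -0.3086] [np.float64(0.0643), np.float64(0.0417)] yaw -23.5
[318.  208.7] [ 0.5432 -0.1988] [np.float64(0.0413), np.float64(0.0648)] yaw 6.6
[363.5 207. ] [ 0.5494 -0.3082] [np.float64(0.0411), np.float64(0.0631)] yaw -1.5
[0.53850098 0.1527472  0.19665551]
```

View pics/top3.png

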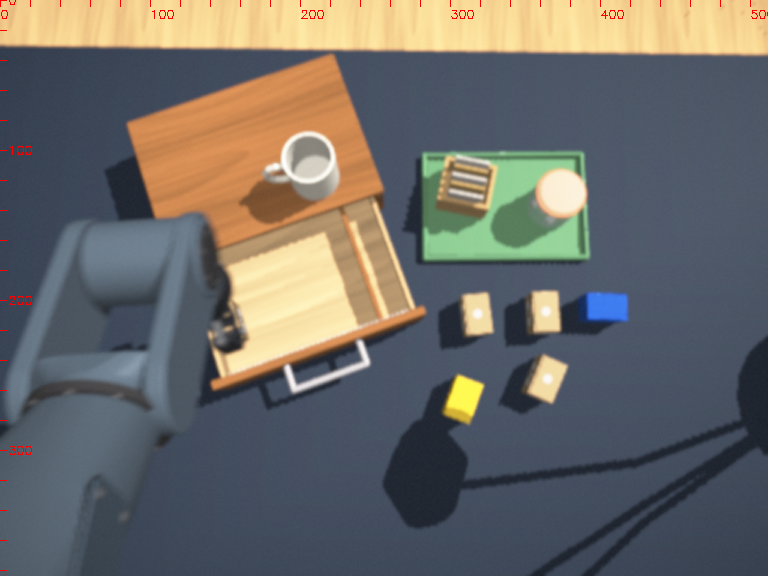

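Top view: the three cartons are unmoved at (318,209), (363,207) and (364,252). The arm covers tea0, and the drawer is fully out. Next is carton A at (318,209).

```bash
python3 - <<'E'
from plan import *
plan([(.5425,-.199,.18,6.6),(.5425,-.199,.011,None)])
E
```

```text
[[2,-37,-13,0.03],[2,-37,-13,0.02],[2,-37,-11,0.03],[1,-38,-10,0.03],[2,-38,-10,0.03],[2,-38,-8,0.02],[2,-39,-7,0.03],[2,-38,-6,0.03],[1.7,-38.9,-5.2,0.024],[34,0,0,-0.0]]
[[34,0,0,-0.0],[33,0,0,-0.0],[34,0,0,-0.0],[34.0,0.0,0.0,-0.0]]
end [ 0.5425 -0.199   0.011 ] 6.62
```

>>> {"method": "arm_command", "body": {
  "series": [
    [[2,-37,-13,0.03],[2,-37,-13,0.02],[2,-37,-11,0.03],[1,-38,-10,0.03],[2,-38,-10,0.03],[2,-38,-8,0.02],[2,-39,-7,0.03],[2,-38,-6,0.03],[1.7,-38.9,-5.2,0.024],[0,0,0,0]]
  ]
}}

```text
t: 11.3
tcp_pos: [0.5406, -0.2002, 0.1785]
tool_rot: [-0.04, 0.706, 0.038, 0.706]
force: [-0.9, -0.2, 0.8]
finger_gap: 0.999
```

```bash
python3 - <<'E'
from plan import *
grab('wrist','w3'); 
plan([(.5425,-.199,.011,6.6)])
print(proj('wrist',[.5425,-.199,.048],'w3'),proj('wrist',[*dr(.081,-.025,.19),.07],'w3'))
E
```

```text
[[33,0,0,-0.0],[34,-1,1,-0.0],[33,0,0,-0.0],[34,0,1,-0.0],[33.4,-0.9,0.4,-0.004]]
end [ 0.5425 -0.1991  0.011 ] 6.63
[258.75255342 182.18409993] [ 278.78485453 -165.82561   ]
```

View pics/w3.png

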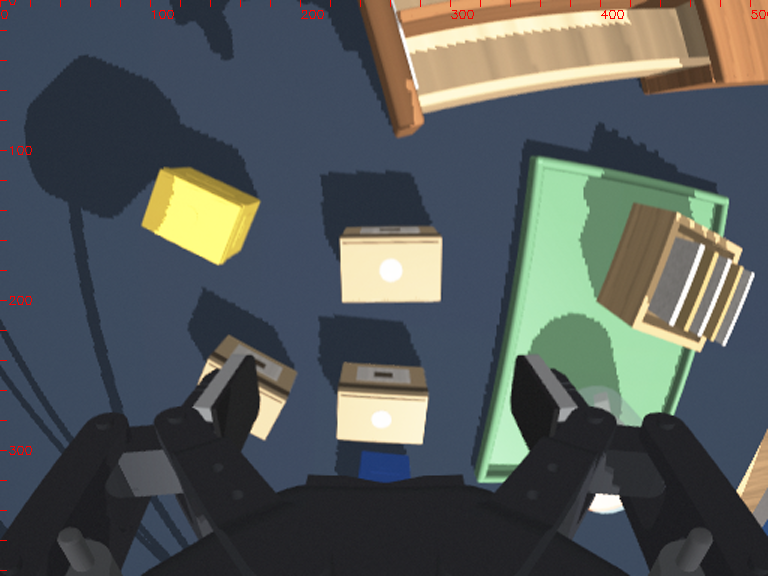

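Carton A is centred at raw (260,180), as predicted, with its long side along the jaws. The tray is clear of the fingers.

>>> {"method": "arm_command", "body": {
  "series": [
    [[33,1,1,0],[34,0,1,0],[34,0,0,0],[34,0,0,0],[30,0,0,0],[3,0,0,0],[0,0,0,0]]
  ]
}}

```text
t: 12.05
tcp_pos: [0.5414, -0.1923, 0.0105]
tool_rot: [-0.041, 0.707, 0.042, 0.705]
force: [0.1, -0.2, 0.6]
finger_gap: 1.001
```

>>> {"method": "arm_command", "body": {
  "series": [
    [[0,0,0,0],[0,0,0,0],[0,0,0,0],[0,0,0,0],[-15,0,0,0],[-40,0,0,0],[-40,0,0,0],[-25,0,0,0],[0,0,0,0]]
  ],
  "jaw": 50
}}

```text
t: 12.95
tcp_pos: [0.5445, -0.195, 0.136]
tool_rot: [-0.043, 0.703, 0.039, 0.709]
force: [0.1, 0.2, -0.8]
finger_gap: 0.745
```

```bash
python3 - <<'E'
from plan import *
t=dr(.081,-.070,.19)
plan([(*t,.125,20.6),(*t,.032,None)])
E
```

```text
[[1,39,4,-0.03],[1,40,4,-0.02],[2,39,6,-0.03],[1,39,7,-0.03],[1,39,8,-0.03],[1,38,9,-0.02],[2,39,10,-0.03],[1,38,11,-0.03],[1.0,37.2,11.7,-0.023],[31,0,0,-0.0]]
[[31,0,0,-0.0],[31.0,0.0,0.0,-0.0]]
end [0.5357 0.1611 0.032 ] 20.58
```

>>> {"method": "arm_command", "body": {
  "series": [
    [[1,39,4,-0.03],[1,40,4,-0.02],[2,39,6,-0.03],[1,39,7,-0.03],[1,39,8,-0.03],[1,38,9,-0.02],[2,39,10,-0.03],[1,38,11,-0.03],[1,34,11.7,-0.023],[0,0,0,0]]
  ]
}}

```text
t: 13.95
tcp_pos: [0.5328, 0.1634, 0.1193]
tool_rot: [-0.128, 0.696, 0.129, 0.695]
force: [0.9, -0.1, -0.3]
finger_gap: 0.747
```

>>> {"method": "arm_command", "body": {
  "series": [
    [[15,0,0,0],[15,0,0,0],[0,0,0,0],[0,0,0,0]]
  ]
}}

```text
t: 14.35
tcp_pos: [0.5339, 0.1587, 0.0896]
tool_rot: [-0.126, 0.696, 0.126, 0.695]
force: [0.7, 0.6, -1.1]
finger_gap: 0.746
```

```bash
python3 - <<'E'
from plan import *
s=status.sense(); print(s['tcp_pos'],todr(s['tcp_pos']),s['finger_gap'])
grab('wrist','w4',3,(140,90,390,290)) 
E
```

```text
[0.5338626  0.15873859 0.08963067] [ 0.07843603 -0.07156323] 0.7461622843744393
```

View pics/w4.png

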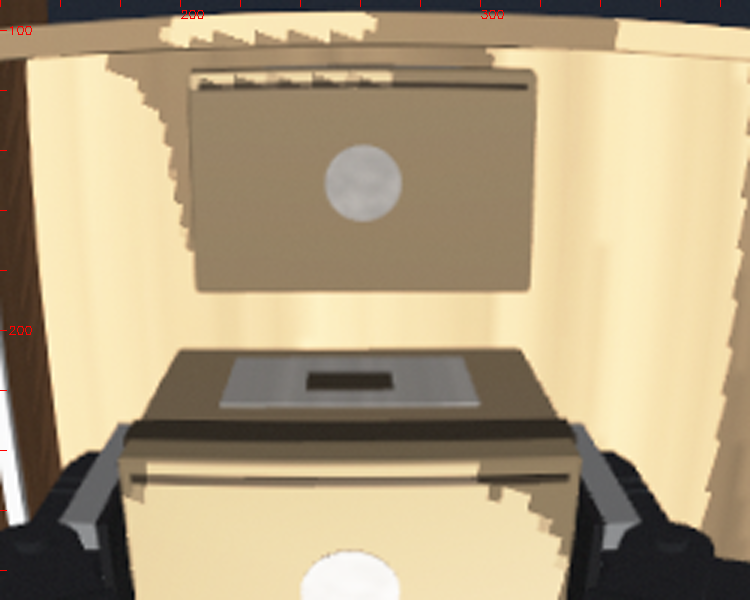

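```bash
python3 - <<'E'
from plan import *
b=box('wrist',[(318.3,113.3),(316.7,186.7),(205.3,186.7),(203.3,113.3)],.070,'w4'); print(b,todr(b[0]))
for u,v,z in [(181,243.3,.128),(332.7,242.7,.128),(256.7,286.7,.128),(200,206.7,.08),(313.3,206.7,.08),(261,151,.07)]: print(todr(at('wrist',u,v,z,'w4')))
E
```

```text
(array([0.51956325, 0.20378775, 0.07      ]), np.float64(0.0633), np.float64(0.0415), np.float64(20.7), np.float64(20.9)) [ 0.08073639 -0.02435511]
[ 0.0484386  -0.05308927]
[ 0.10859093 -0.05260521]
[ 0.07854105 -0.07281823]
[ 0.04740105 -0.05391392]
[ 0.10940708 -0.05369497]
[ 0.08069979 -0.02484535]
```

tea0 stands at (80.7,-24.5) and is straight. The held carton's left face is at about -53.5, which is 8 mm short of it, and its x is 2 mm low. I'll correct both and lower it.

>>> {"method": "arm_command", "body": {
  "series": [
    [[0,5,2,0],[0,0,0,0],[20,0,0,0],[20,0,0,0],[14,0,0,0],[4,0,0,0],[0,0,0,0],[0,0,0,0]]
  ]
}}

```text
t: 15.2
tcp_pos: [0.536, 0.1655, 0.0339]
tool_rot: [-0.126, 0.694, 0.126, 0.697]
force: [-0.6, 1.4, 9.8]
finger_gap: 0.743
```

>>> {"method": "arm_command", "body": {
  "series": [
    [[0,0,0,0],[0,0,0,0],[0,0,0,0],[-15,0,0,0],[-30,0,0,0],[-40,0,0,0],[-40,0,0,0],[-20,-20,0,0],[0,-30,0,0],[0,-30,0,0]]
  ],
  "jaw": 100
}}

```text
t: 16.2
tcp_pos: [0.5631, 0.0895, 0.1781]
tool_rot: [-0.127, 0.695, 0.127, 0.696]
force: [-0.1, 0.1, -0.3]
finger_gap: 1.0
```

```bash
python3 - <<'E'
from det import *
grab('top','top4',1.5); teas('top4'); s=status.sense(); print(s['tcp_pos'])
plan([(.5495,-.308,.18,-.5)])
E
```

```text
[364.8 252.3] [ 0.4415 -0.3089] [np.float64(0.0643), np.float64(0.0409)] yaw -23.5
[363.5 207. ] [ 0.5494 -0.3082] [np.float64(0.0411), np.float64(0.0631)] yaw -1.5
[0.56553707 0.0849341  0.17766494]
[[0,-36,-15,0.04],[0,-37,-14,0.03],[-1,-37,-13,0.04],[0,-38,-11,0.04],[0,-38,-10,0.03],[0,-39,-8,0.04],[-1,-38,-7,0.04],[0,-39,-5,0.03],[0,-39,-5,0.04],[-0.3,-39.5,-2.3,0.036]]
end [ 0.5495 -0.308   0.18  ] -0.49
```

>>> {"method": "arm_command", "body": {
  "series": [
    [[0,-36,-15,0.04],[0,-37,-14,0.03],[-1,-37,-13,0.04],[0,-38,-11,0.04],[0,-38,-10,0.03],[0,-39,-8,0.04],[-1,-38,-7,0.04],[0,-39,-5,0.03],[0,-39,-5,0.04],[0,-39.5,-2.3,0.036]]
  ]
}}

```text
t: 17.25
tcp_pos: [0.5465, -0.3043, 0.1784]
tool_rot: [0.003, 0.707, -0.003, 0.707]
force: [0.9, 0.0, -0.4]
finger_gap: 0.999
```

>>> {"method": "arm_command", "body": {
  "series": [
    [[0,0,0,0],[0,0,0,0],[0,0,0,0],[0,0,0,0]]
  ]
}}

```text
t: 17.65
tcp_pos: [0.5471, -0.3013, 0.1788]
tool_rot: [0.002, 0.707, -0.002, 0.707]
force: [-0.2, 0.3, -0.8]
finger_gap: 1.002
```

```bash
python3 - <<'E'
from plan import *
print(status.sense()['tcp_pos'])
grab('wrist','w5',3,(170,110,350,250)) 
print(proj('wrist',[.5495,-.308,.048],'w5'))
plan([(.549,-.3085,.011,-.5)])
E
```

```text
[ 0.54709513 -0.30133792  0.17876839]
[259.51160633 190.34150947]
[[34,-1,0,0.0],[33,-2,1,0.0],[34,-1,0,0.0],[33,-2,0,0.0],[33.9,-1.1,0.8,0.004]]
end [ 0.549  -0.3085  0.011 ] -0.52
```

View pics/w5.png

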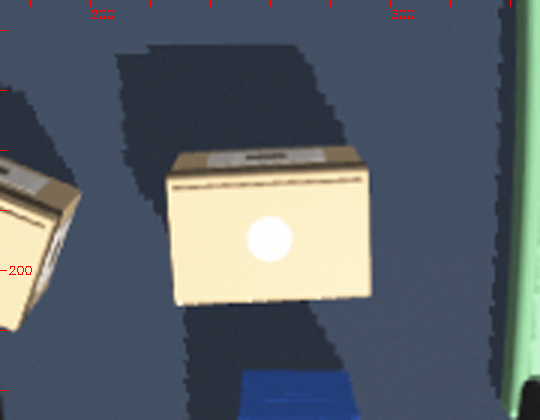

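Carton B's dot is at raw (260,189), as predicted, and it is turned about +3° relative to the tool. I'll correct the turn and grasp.

>>> {"method": "arm_command", "body": {
  "series": [
    [[34,-3,1,-0.05],[33,-4,1,0],[34,0,0,0],[34,0,0,0],[30,0,0,0],[3,0,0,0],[0,0,0,0],[0,0,0,0]]
  ]
}}

```text
t: 18.5
tcp_pos: [0.5506, -0.3104, 0.0127]
tool_rot: [-0.016, 0.706, 0.015, 0.708]
force: [-0.2, -0.6, 0.4]
finger_gap: 1.004
```

>>> {"method": "arm_command", "body": {
  "series": [
    [[0,0,0,0],[0,0,0,0],[0,0,0,0],[0,0,0,0],[-15,0,0,0],[-40,0,0,0],[-40,0,0,0],[-25,0,0,0],[0,0,0,0],[0,0,0,0]]
  ],
  "jaw": 50
}}

```text
t: 19.5
tcp_pos: [0.5492, -0.3099, 0.1317]
tool_rot: [-0.015, 0.707, 0.015, 0.707]
force: [-0.5, 0.2, -1.8]
finger_gap: 0.745
```

```bash
python3 - <<'E'
from plan import *
t=dr(.081,-.120,.19)
plan([(*t,.13,20.6)])
E
```

```text
[[0,39,2,-0.03],[0,38,3,-0.03],[0,38,4,-0.03],[1,38,6,-0.03],[0,38,7,-0.02],[0,38,7,-0.03],[0,38,8,-0.03],[0,37,10,-0.03],[0,37,11,-0.03],[1,37,12,-0.03]]
[[-0.3,36.2,12.6,-0.027]]
end [0.5531 0.1142 0.13  ] 20.62
```

>>> {"method": "arm_command", "body": {
  "series": [
    [[0,39,2,-0.03],[0,38,3,-0.03],[0,38,4,-0.03],[1,38,6,-0.03],[0,38,7,-0.02],[0,38,7,-0.03],[0,38,8,-0.03],[0,37,10,-0.03],[0,37,11,-0.03],[1,37,12,-0.03]]
  ]
}}

```text
t: 20.5
tcp_pos: [0.5515, 0.0773, 0.1271]
tool_rot: [-0.117, 0.699, 0.118, 0.696]
force: [0.5, 0.5, -0.4]
finger_gap: 0.745
```

>>> {"method": "arm_command", "body": {
  "series": [
    [[0,36,12.6,-0.027],[15,0,0,0],[25,0,0,0],[0,0,0,0],[0,0,0,0],[0,0,0,0]]
  ]
}}

```text
t: 21.1
tcp_pos: [0.5535, 0.1136, 0.0892]
tool_rot: [-0.126, 0.696, 0.126, 0.696]
force: [-0.2, -0.6, -1.1]
finger_gap: 0.746
```

```bash
python3 - <<'E'
from plan import *
s=status.sense(); print(s['tcp_pos'],todr(s['tcp_pos']),s['finger_gap'])
grab('wrist','w6',3,(140,40,390,240)) 
E
```

```text
[0.55354961 0.1135589  0.08915157] [ 0.08113993 -0.12077168] 0.7461422191134123
```

View pics/w6.png

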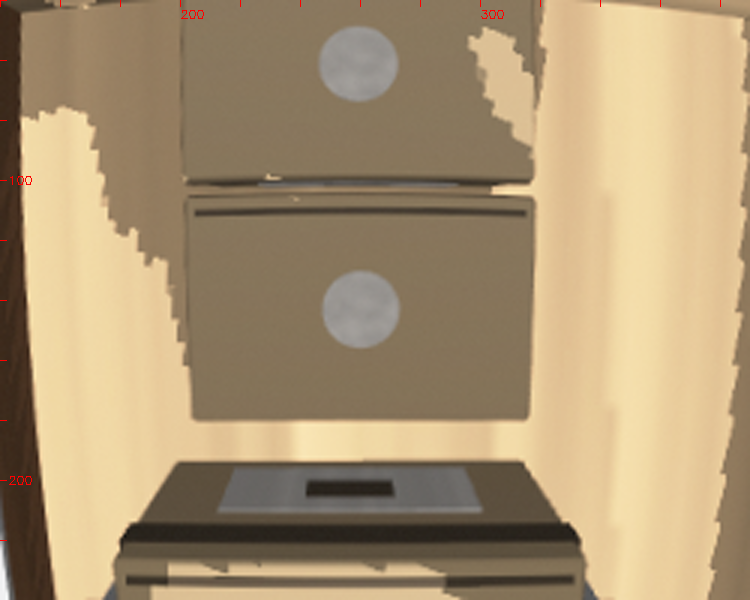

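The first two cartons sit with about a 3 mm gap and are aligned. The third is held to their right.

```bash
python3 - <<'E'
from plan import *
for u,v,z in [(203.7,179.5,.07),(316.5,179.5,.07),(200,194,.0795),(314,194,.0795),(180,225.7,.1275),(333,225.7,.1275),(260,143,.07),(259.5,61,.07)]: print(todr(at('wrist',u,v,z,'w6')))
E
```

```text
[ 0.05112705 -0.09013181]
[ 0.11500489 -0.08984604]
[ 0.05048249 -0.09590582]
[ 0.11207182 -0.09565144]
[ 0.05134447 -0.09472167]
[ 0.11062469 -0.09447656]
[ 0.08280023 -0.0695671 ]
[ 0.08231019 -0.02462179]
```

>>> {"method": "arm_command", "body": {
  "series": [
    [[0,2,1,0],[0,0,0,0],[20,0,0,0],[20,0,0,0],[13,0,0,0],[4,0,0,0],[0,0,0,0],[0,0,0,0]]
  ]
}}

```text
t: 21.95
tcp_pos: [0.5549, 0.1166, 0.034]
tool_rot: [-0.126, 0.695, 0.126, 0.697]
force: [-0.8, 1.6, 9.9]
finger_gap: 0.746
```

>>> {"method": "arm_command", "body": {
  "series": [
    [[0,0,0,0],[0,0,0,0],[0,0,0,0],[-15,0,0,0],[-30,0,0,0],[-40,0,0,0],[-40,0,0,0],[-20,-20,0,0],[0,-20,0,0],[0,0,0,0]]
  ],
  "jaw": 100
}}

```text
t: 22.95
tcp_pos: [0.5692, 0.0768, 0.1779]
tool_rot: [-0.126, 0.695, 0.125, 0.697]
force: [0.8, -0.7, 0.2]
finger_gap: 1.0
```

```bash
python3 - <<'E'
from det import *
grab('top','top5',1.5); t=teas('top5'); s=status.sense(); print(s['tcp_pos'])
(x,y),w=t[0]
plan([(x-.0005,y-.001,.18,w+.3)])
E
```

```text
[364.8 252.3] [ 0.4415 -0.3089] [np.float64(0.0643), np.float64(0.0409)] yaw -23.5
[0.56778004 0.07797604 0.17700764]
[[0,-29,-23,0.07],[-1,-31,-21,0.07],[0,-31,-19,0.07],[0,-34,-17,0.07],[0,-34,-14,0.07],[-1,-35,-12,0.07],[0,-36,-9,0.07],[0,-36,-7,0.07],[0,-37,-4,0.06],[-1,-37,-2,0.07]]
[[0.0,-37.4,0.6,0.074]]
end [ 0.441  -0.3099  0.18  ] -23.27
```

>>> {"method": "arm_command", "body": {
  "series": [
    [[0,-29,-23,0.07],[-1,-31,-21,0.07],[0,-31,-19,0.07],[0,-34,-17,0.07],[0,-34,-14,0.07],[-1,-35,-12,0.07],[0,-36,-9,0.07],[0,-36,-7,0.07],[0,-37,-4,0.06],[-1,-37,-2,0.07]]
  ]
}}

```text
t: 24.0
tcp_pos: [0.4521, -0.2735, 0.1788]
tool_rot: [0.118, 0.698, -0.116, 0.696]
force: [0.8, -0.3, 0.4]
finger_gap: 0.997
```

>>> {"method": "arm_command", "body": {
  "series": [
    [[0,-37.4,0.6,0.074],[0,0,0,0],[0,0,0,0],[0,0,0,0]]
  ]
}}

```text
t: 24.4
tcp_pos: [0.4414, -0.3074, 0.1792]
tool_rot: [0.142, 0.694, -0.141, 0.692]
force: [0.2, -0.7, -0.1]
finger_gap: 0.995
```

```bash
python3 - <<'E'
from plan import *
print(status.sense()['tcp_pos'])
grab('wrist','w7',3,(170,110,350,250)) 
im=cv2.imread('pics/w7_raw.png'); h=cv2.cvtColor(im,cv2.COLOR_BGR2HSV); m=((h[...,0]<28)&(h[...,2]>190)&(h[...,1]<130)).astype(np.uint8); m[:110]=0;m[260:]=0
for c in cv2.findContours(m,0,2)[0]:
    if cv2.contourArea(c)>800: r=cv2.minAreaRect(c); print(r, at('wrist',*r[0],.048,'w7'))
print(proj('wrist',[.441,-.3095,.048],'w7'))
plan([(.441,-.3095,.011,-23.2)])
E
```

```text
[ 0.44143189 -0.30740528  0.17921025]
((258.5, 182.0), (42.0, 67.0), 90.0) [ 0.442837  -0.3066342  0.048    ]
[257.89491772 185.42228732]
[[34,0,0,0.0],[33,-1,0,0.0],[34,0,0,0.0],[34,-1,0,0.0],[33.4,-0.2,0.3,0.003]]
end [ 0.441  -0.3095  0.011 ] -23.21
```

The wrist detection shows carton C square to the jaws and within 2 mm of the gripper, so I go straight down.

>>> {"method": "arm_command", "body": {
  "series": [
    [[34,0,0,0],[33,0,1,0],[34,0,0,0],[34,0,0,0],[30,0,0,0],[3,0,0,0],[0,0,0,0],[0,0,0,0]]
  ]
}}

```text
t: 25.25
tcp_pos: [0.4436, -0.3099, 0.0133]
tool_rot: [0.141, 0.692, -0.142, 0.693]
force: [0.5, -0.6, -0.7]
finger_gap: 1.0
```

>>> {"method": "arm_command", "body": {
  "series": [
    [[0,0,0,0],[0,0,0,0],[0,0,0,0],[0,0,0,0],[-15,0,0,0],[-40,0,0,0],[-40,0,0,0],[-25,0,0,0],[0,0,0,0],[0,0,0,0]]
  ],
  "jaw": 50
}}

```text
t: 26.25
tcp_pos: [0.4426, -0.3098, 0.1326]
tool_rot: [0.142, 0.692, -0.142, 0.693]
force: [-0.2, 0.5, -0.9]
finger_gap: 0.744
```

```bash
python3 - <<'E'
from plan import *
t=dr(.082,-.164,.19)
plan([(*t,.132,20.6)])
E
```

```text
[[0,37,-3,-0.07],[0,36,-1,-0.07],[0,37,2,-0.07],[0,36,5,-0.07],[0,36,7,-0.07],[0,36,10,-0.07],[0,34,12,-0.07],[0,34,14,-0.07],[0,33,17,-0.06],[1,31,19,-0.07]]
[[-0.4,30.4,20.7,-0.074]]
end [0.5694 0.0734 0.132 ] 20.62
```

>>> {"method": "arm_command", "body": {
  "series": [
    [[0,37,-3,-0.07],[0,36,-1,-0.07],[0,37,2,-0.07],[0,36,5,-0.07],[0,36,7,-0.07],[0,36,10,-0.07],[0,34,12,-0.07],[0,34,14,-0.07],[0,33,17,-0.06],[1,31,19,-0.07]]
  ]
}}

```text
t: 27.25
tcp_pos: [0.557, 0.0401, 0.129]
tool_rot: [-0.101, 0.701, 0.102, 0.698]
force: [0.6, -0.3, 0.0]
finger_gap: 0.743
```

>>> {"method": "arm_command", "body": {
  "series": [
    [[0,30.4,20.7,-0.074],[15,0,0,0],[25,0,0,0],[0,0,0,0],[0,0,0,0],[0,0,0,0]]
  ]
}}

```text
t: 27.85
tcp_pos: [0.5695, 0.0731, 0.0911]
tool_rot: [-0.126, 0.696, 0.126, 0.696]
force: [0.6, 0.7, -0.4]
finger_gap: 0.746
```

```bash
python3 - <<'E'
from plan import *
s=status.sense(); print(s['tcp_pos'],todr(s['tcp_pos']),s['finger_gap'])
grab('wrist','w8',3,(140,40,390,240)) 
E
```

```text
[0.56953733 0.0730551  0.09112267] [ 0.08200644 -0.16430804] 0.7460913313938887
```

View pics/w8.png

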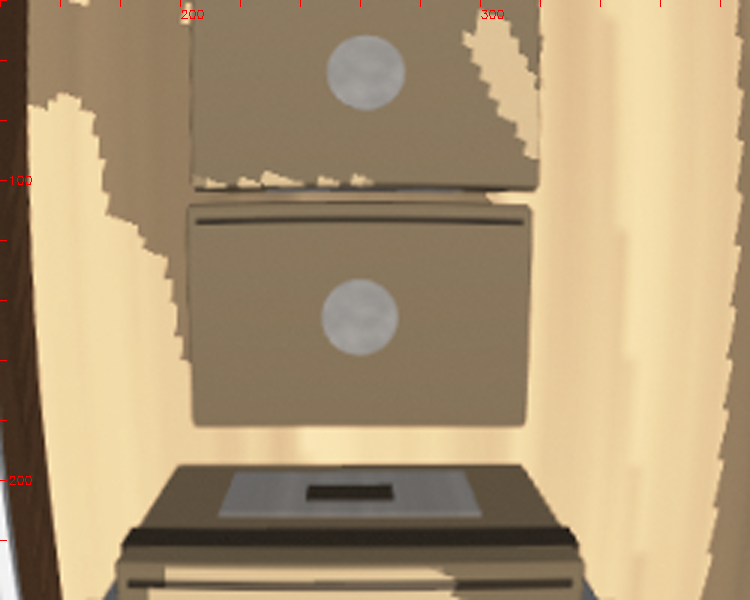

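>>> {"method": "arm_command", "body": {
  "series": [
    [[0,1.5,1,0],[0,0,0,0],[20,0,0,0],[20,0,0,0],[14,0,0,0],[4,0,0,0],[0,0,0,0],[0,0,0,0]]
  ]
}}

```text
t: 28.7
tcp_pos: [0.5709, 0.0755, 0.0349]
tool_rot: [-0.127, 0.695, 0.126, 0.697]
force: [-0.9, 0.6, 8.5]
finger_gap: 0.747
```

>>> {"method": "arm_command", "body": {
  "series": [
    [[0,0,0,0],[0,0,0,0],[0,0,0,0],[-15,0,0,0],[-30,0,0,0],[-40,0,0,0],[-40,0,0,0],[-20,0,0,0],[0,0,0,0],[0,0,0,0]]
  ],
  "jaw": 100
}}

```text
t: 29.7
tcp_pos: [0.5696, 0.0752, 0.1786]
tool_rot: [-0.127, 0.695, 0.127, 0.696]
force: [0.0, -0.7, -0.1]
finger_gap: 0.998
```

```bash
python3 - <<'E'
from plan import *
s=status.sense(); print(s['tcp_pos'],todr(s['tcp_pos']))
t=dr(.095,-.288,.19)
plan([(*t,.17,20.6),(*t,.05,None)],35)
E
```

```text
[0.56958468 0.07516261 0.17863387] [ 0.08278544 -0.16234921]
[[2,-31,3,0.0],[2,-32,3,0.0],[2,-31,3,0.0],[2.6,-31.7,2.7,0.0],[30,0,0,-0.0],[30,0,0,-0.0],[30,0,0,-0.0],[30.0,0.0,0.0,-0.0]]
end [ 0.6248 -0.0384  0.05  ] 20.63
```

>>> {"method": "arm_command", "body": {
  "series": [
    [[0,-31,3,0],[2,-32,3,0],[2,-31,3,0],[2.6,-31.7,2.7,0],[0,0,0,0],[0,0,0,0]]
  ],
  "jaw": 0
}}

```text
t: 30.3
tcp_pos: [0.6237, -0.0387, 0.1693]
tool_rot: [-0.125, 0.697, 0.127, 0.694]
force: [0.3, 0.7, -1.1]
finger_gap: 0.003
```

```bash
python3 - <<'E'
from plan import *
s=status.sense(); print(s['tcp_pos'],todr(s['tcp_pos']))
grab('wrist','w9',1.5)
for y in(-.257,-.265,-.31): print(proj('wrist',[*dr(.095,y,.19),.063],'w9'))
plan([(*dr(.095,-.288,.19),.04,20.6)],30)
E
```

```text
[ 0.62372381 -0.03868303  0.16931365] [ 0.09384567 -0.28792606]
[258.43477006 155.62187693]
[258.39337452 164.90234035]
[258.14953137 214.72678073]
[[26,0,0,-0.0],[26,0,0,-0.0],[26,-1,1,-0.0],[26,0,0,-0.0],[25.7,0.1,0.1,-0.0]]
end [ 0.6249 -0.0383  0.04  ] 20.59
```

View pics/w9.png

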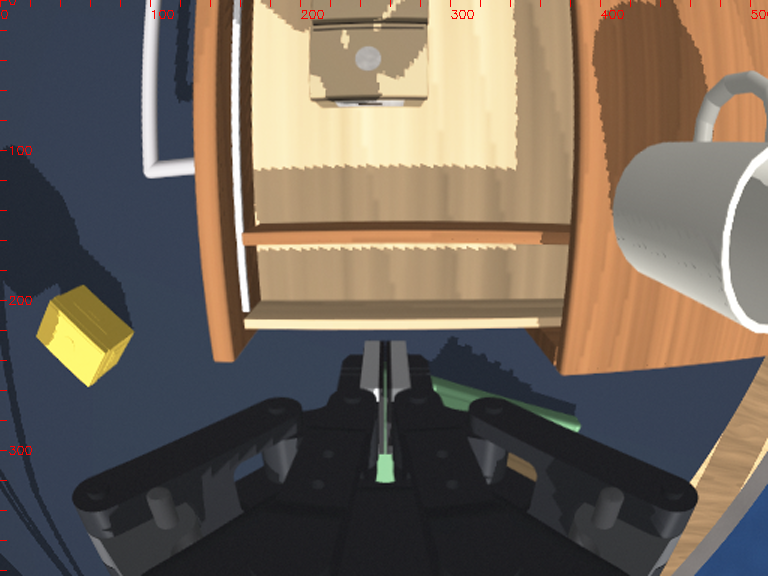

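The divider top is at raw rows 155–163 and the right wall at 212, as predicted. The shut fingers sit midway between them.

>>> {"method": "arm_command", "body": {
  "series": [
    [[26,0,0,0],[26,0,0,0],[26,0,1,0],[26,0,0,0],[23,0,0,0],[2,0,0,0],[0,0,0,0]]
  ]
}}

```text
t: 31.05
tcp_pos: [0.625, -0.0368, 0.0419]
tool_rot: [-0.127, 0.696, 0.127, 0.695]
force: [-0.1, 0.1, 0.6]
finger_gap: -0.001
```

>>> {"method": "arm_command", "body": {
  "series": [
    [[0,8,0,0],[0,10,0,0],[0,10,0,0],[0,10,0,0],[0,10,0,0],[0,10,0,0],[0,10,0,0],[0,10,0,0],[0,5,0,0],[0,0,0,0]]
  ]
}}

```text
t: 32.05
tcp_pos: [0.5956, 0.0409, 0.0421]
tool_rot: [-0.127, 0.696, 0.127, 0.695]
force: [0.1, -0.0, 0.2]
finger_gap: 0.001
```

```bash
python3 - <<'E'
from plan import *
s=status.sense(); print(s['tcp_pos'],todr(s['tcp_pos']),s['force'][:2]@ey)
E
```

```text
[0.59558922 0.04088011 0.04208994] [ 0.0952091  -0.20354604] -0.05878402455738562
```

>>> {"method": "arm_command", "body": {
  "series": [
    [[0,4,0,0],[0,4,0,0],[0,3,0,0],[0,2,0,0],[0,1,0,0],[0,0,0,0]]
  ]
}}

```text
t: 32.65
tcp_pos: [0.5915, 0.0528, 0.0423]
tool_rot: [-0.126, 0.696, 0.127, 0.695]
force: [0.2, -1.7, -1.7]
finger_gap: 0.001
```

>>> {"method": "arm_command", "body": {
  "series": [
    [[0,1,0,0],[0,1,0,0],[0,1,0,0],[0,1,0,0],[0,0,0,0]]
  ]
}}

```text
t: 33.15
tcp_pos: [0.5903, 0.0567, 0.0424]
tool_rot: [-0.127, 0.696, 0.127, 0.696]
force: [-0.1, -2.3, -2.1]
finger_gap: 0.0
```

```bash
python3 - <<'E'
from plan import *
s=status.sense(); print(s['tcp_pos'],todr(s['tcp_pos']),s['force'][:2]@ey)
E
```

```text
[0.59027279 0.05671387 0.04240211] [ 0.09574532 -0.18685218] -2.0771585413220794
```

Only about 2 N so far, so the row is still sliding. I'll push on in small steps.

>>> {"method": "arm_command", "body": {
  "series": [
    [[0,1,0,0],[0,1,0,0],[0,1,0,0],[0,0,0,0]]
  ]
}}

```text
t: 33.55
tcp_pos: [0.591, 0.0574, 0.0425]
tool_rot: [-0.128, 0.695, 0.126, 0.697]
force: [2.2, -9.2, -3.6]
finger_gap: 0.0
```

>>> {"method": "arm_command", "body": {
  "series": [
    [[0,1,0,0],[0,1,0,0],[0,0,0,0]]
  ]
}}

```text
t: 33.85
tcp_pos: [0.5917, 0.0577, 0.0426]
tool_rot: [-0.129, 0.694, 0.125, 0.697]
force: [4.0, -13.9, -5.6]
finger_gap: 0.003
```

```bash
python3 - <<'E'
from plan import *
s=status.sense(); print(s['tcp_pos'],todr(s['tcp_pos']),s['force'][:2]@ey)
E
```

```text
[0.5917212  0.05768701 0.04257875] [ 0.09744209 -0.18644495] -14.419203606377966
```

The fingers have stalled at y = -0.1865 with the force up to 14 N, so the row is tight against the left wall (nominal -0.187). I'll back off, lift and look.

>>> {"method": "arm_command", "body": {
  "series": [
    [[0,-3,0,0],[0,-4,0,0],[0,-8,0,0],[0,-5,0,0],[-20,0,0,0],[-40,0,0,0],[-40,0,0,0],[-40,0,0,0],[-40,0,0,0],[-20,20,0,0]]
  ]
}}

```text
t: 34.85
tcp_pos: [0.5914, 0.0597, 0.2467]
tool_rot: [-0.127, 0.693, 0.125, 0.699]
force: [0.6, 0.5, -0.8]
finger_gap: 0.002
```

>>> {"method": "arm_command", "body": {
  "series": [
    [[0,15,0,0],[0,0,0,0],[0,0,0,0],[0,0,0,0]]
  ]
}}

```text
t: 35.25
tcp_pos: [0.5826, 0.0749, 0.2407]
tool_rot: [-0.126, 0.697, 0.127, 0.695]
force: [-0.4, -0.1, 0.5]
finger_gap: 0.002
```

```bash
python3 - <<'E'
from plan import *
s=status.sense(); print(s['tcp_pos'],todr(s['tcp_pos']))
grab('wrist','w10',3,(150,0,400,200))
E
```

```text
[0.58264289 0.07490946 0.24066615] [ 0.09493643 -0.16713821]
```

View pics/w10.png

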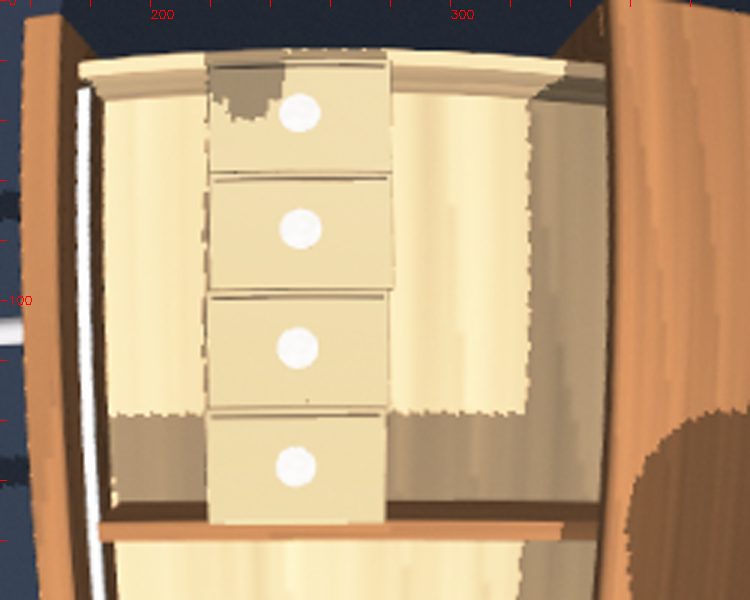

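The four cartons stand in one tight straight row: dots at raw u≈248–250, left edges at crop x 206–208, no gaps. The divider is flush against the last one. Now I'll shut the drawer by its handle.

```bash
python3 - <<'E'
from plan import *
plan([(.4365,.0415,.2,20.5),(.4365,.0415,.045,None)])
E
```

```text
[[10,5,-37,0.0],[10,5,-37,0.0],[11,5,-38,0.0],[9.8,5.3,-36.7,0.002],[39,0,0,-0.0],[38,0,0,-0.0],[39,0,0,-0.0],[39.0,0.0,-0.0,-0.0]]
end [0.4365 0.0415 0.045 ] 20.49
```

>>> {"method": "arm_command", "body": {
  "series": [
    [[10,5,-37,0],[10,5,-37,0],[11,5,-38,0],[10,5.3,-36.7,0.002],[0,0,0,0],[0,0,0,0],[0,0,0,0]]
  ],
  "jaw": 40
}}

```text
t: 36.0
tcp_pos: [0.4389, 0.0413, 0.2016]
tool_rot: [-0.126, 0.695, 0.125, 0.697]
force: [1.3, -0.5, -0.2]
finger_gap: 0.398
```

```bash
python3 - <<'E'
from plan import *
plan([(.4365,.0415,.045,20.5)])
E
```

```text
[[39,0,-1,-0.0],[39,0,0,-0.0],[39,1,-1,-0.0],[39.6,-0.0,-0.2,-0.0]]
end [0.4365 0.0415 0.045 ] 20.48
```

>>> {"method": "arm_command", "body": {
  "series": [
    [[39,0,-2,0],[39,0,0,0],[39,0,0,0],[35,0,0,0],[4,0,0,0],[0,0,0,0]]
  ]
}}

```text
t: 36.6
tcp_pos: [0.436, 0.0411, 0.0447]
tool_rot: [-0.126, 0.696, 0.126, 0.695]
force: [-0.0, -0.6, -0.1]
finger_gap: 0.396
```

>>> {"method": "arm_command", "body": {
  "series": [
    [[0,0,0,0],[0,0,0,0],[0,0,0,0],[0,0,0,0],[0,0,0,0]]
  ],
  "jaw": 0,
  "force": 40
}}

```text
t: 37.1
tcp_pos: [0.4373, 0.0408, 0.047]
tool_rot: [-0.127, 0.694, 0.125, 0.698]
force: [1.9, -0.4, 7.3]
finger_gap: 0.1
```

>>> {"method": "arm_command", "body": {
  "series": [
    [[0,0,3,0],[0,0,6,0],[0,0,9,0],[0,0,11,0],[0,0,12,0],[0,0,12,0],[0,0,12,0],[0,0,12,0],[0,0,12,0],[0,0,12,0]]
  ]
}}

```text
t: 38.1
tcp_pos: [0.5297, 0.076, 0.047]
tool_rot: [-0.127, 0.696, 0.126, 0.696]
force: [-1.8, -2.0, 7.9]
finger_gap: 0.099
```

>>> {"method": "arm_command", "body": {
  "series": [
    [[0,0,12,0],[0,0,12,0],[0,0,12,0],[0,0,12,0],[0,0,11,0],[0,0,9,0],[0,0,7,0],[0,0,5,0],[0,0,3,0],[0,0,0,0]]
  ]
}}

```text
t: 39.1
tcp_pos: [0.6076, 0.1057, 0.0471]
tool_rot: [-0.126, 0.696, 0.126, 0.696]
force: [-0.9, -0.5, 5.2]
finger_gap: 0.099
```

```bash
python3 - <<'E'
from plan import *
s=status.sense(); p=s['tcp_pos'][:2]; d=p-np.array([.6139,.1088]); print(p,d@ex,d@ey,s['force'][:2]@ex,s['force'])
E
```

```text
[0.60755939 0.10566284] -0.007036468546064329 -0.0007302380937460346 -0.9624493645732165 [-0.85148718 -0.4715403   5.19852778]
```

7 mm still to go, then a firm press against the stop.

>>> {"method": "arm_command", "body": {
  "series": [
    [[0,0,2,0],[0,0,2,0],[0,0,2,0],[0,0,1,0],[0,0,1,0],[0,0,1,0],[0,0,1,0],[0,0,0,0],[0,0,0,0]]
  ]
}}

```text
t: 40.0
tcp_pos: [0.614, 0.1082, 0.0471]
tool_rot: [-0.126, 0.698, 0.126, 0.694]
force: [-5.0, -2.4, 9.1]
finger_gap: 0.099
```

```bash
python3 - <<'E'
from plan import *
s=status.sense(); p=s['tcp_pos'][:2]; d=p-np.array([.6139,.1088]); print(p,d@ex,d@ey,s['force'][:2]@ex,s['force'])
E
```

```text
[0.61404478 0.10820671] -7.110920946954892e-05 -0.0006065458269417012 -5.478657310600334 [-4.96231631 -2.37416514  9.07781975]
```

>>> {"method": "arm_command", "body": {
  "series": [
    [[0,0,1,0],[0,0,1,0],[0,0,1,0],[0,0,0,0],[0,0,0,0]]
  ]
}}

```text
t: 40.5
tcp_pos: [0.614, 0.1082, 0.047]
tool_rot: [-0.127, 0.7, 0.126, 0.691]
force: [-9.7, -6.1, 13.7]
finger_gap: 0.097
```

>>> {"method": "arm_command", "body": {
  "series": [
    [[0,0,-1,0],[0,0,-2,0],[0,0,0,0]]
  ]
}}

```text
t: 40.8
tcp_pos: [0.6141, 0.1082, 0.0471]
tool_rot: [-0.126, 0.698, 0.126, 0.694]
force: [-4.9, -2.7, 9.4]
finger_gap: 0.102
```

>>> {"method": "arm_command", "body": {
  "series": [
    [[0,0,0,0],[0,0,0,0],[0,0,0,0],[-15,0,0,0],[-30,0,0,0],[-40,0,0,0],[-40,0,0,0],[-40,0,0,0],[0,0,-30,0],[0,0,-40,0]]
  ],
  "jaw": 40
}}

```text
t: 41.8
tcp_pos: [0.5537, 0.0847, 0.2133]
tool_rot: [-0.127, 0.693, 0.126, 0.699]
force: [0.2, -0.2, 0.1]
finger_gap: 0.401
```

>>> {"method": "arm_command", "body": {
  "series": [
    [[0,0,-40,0],[0,0,0,0],[0,0,0,0],[0,0,0,0]]
  ]
}}

```text
t: 42.2
tcp_pos: [0.5158, 0.0707, 0.2114]
tool_rot: [-0.126, 0.695, 0.126, 0.697]
force: [0.5, 0.6, -1.2]
finger_gap: 0.401
```

```bash
python3 - <<'E'
from plan import *
grab('top','top6',1.5); grab('wrist','w11',1.5); grab('side','side2',1.5)
a=cv2.imread('pics/side1_raw.png').astype(int); b=cv2.imread('pics/side2_raw.png').astype(int)
d=abs(a-b).max(2)[130:350,100:245]; print((d>60).sum(), np.argwhere(d>60)[:10])
x=cv2.imread('pics/side2.png')
cv2.imwrite('pics/fin.png',np.hstack([cv2.resize(cv2.imread('pics/top6_raw.png'),(400,300)),cv2.resize(cv2.imread('pics/side2_raw.png'),(400,300))]))
E
```

```text
0 []
```

View pics/side2.png

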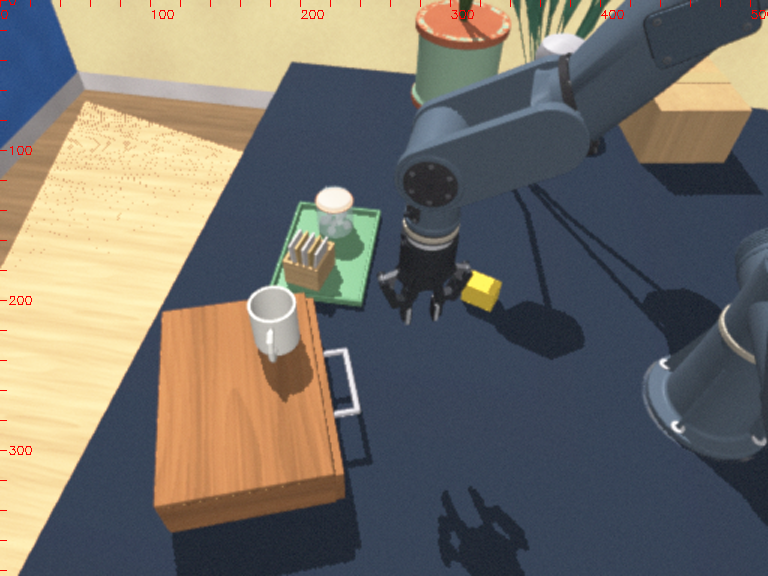

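The side view matches the start picture around the cabinet, handle, mug and tray (no changed pixels), so the drawer is shut and the jar, box and mug have not moved. Handing in.

```bash
python3 -c "
from station import ticket; print(ticket.sign_off())"
```

```text
the job is handed in; nothing more can be done
None
```

The tea drawer is restocked and shut, and I handed the job in at about 42 s of the 210 s allowed. I pulled the drawer fully out (0.19 m) and moved the leftover carton to the left-hand wall. The three fresh cartons went in beside it, and the divider then pushed the row tight until it stalled at about 14 N.

**Checks that passed:**
- **Row:** the last look before shutting showed four upright cartons in one straight row, within about 1–2 mm, with no visible gaps and the divider flush against the last one.
- **Drawer:** the handle came back to its starting position within 0.1 mm, and pressing further did not move it.
- **Bystanders:** the mug, sugar jar and sachet box match the first side picture, with no changed pixels in that area. I never gripped the blue and yellow look-alikes; the yellow one is still in view, but the arm hides the blue one in the last picture I viewed.

**Not checked:** I could not see the row after the drawer shut, so I am relying on the gentle closing not having shifted it. No carton was knocked aside during the run. None of the checks I made failed or disagreed.

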